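Unlatch the gel viewer and hold its cover at the index arm

ROBOT

A 6-joint arm with a two-finger parallel gripper is mounted at the origin on a cart in front of the work surface, level with it; the furniture and walls round the work are solid. World frame = base frame: x ahead of the robot, y to its left, z up, the work surface at z = 0. Lengths are in m, angles in rad, forces in N, time in s.
With the tool pointing down it reaches from about 0.35 to 0.775 m from the base axis. Payload 5.5 kg.
Tool frame: the origin (TCP) lies at the very end of the fingers, on their centre line; the grasp point (between the pads) lies 19 mm behind it; z points along the fingers, y is the line along which they close (so a half turn about z gives the same grasp; the last joint's range is limited). The gripper opens to 85 mm and grips with 20 to 120 N. Pads are 22 mm wide; open, the fingers measure 114 mm over their backs; the gripper's body (76 mm by 85 mm) begins 54 mm behind the grasp point. The pads swing forward as they close: fully open they stand 13 mm farther back than shut.
Start: joints at [1.141, 0.313, 0.046, 1.304, 0, 1.431], TCP at [0.164, 0.551, 0.231] pointing down, gripper open.
Joint ranges: [-2.76, 2.76], [-0.86, 1.69], [-1.03, 1.26], [-2.2, 2.34], [-1.47, 1.5], [-3.14, 3.14]. Speed limits (rad/s): [2.57, 2.57, 3.14, 3.14, 3.14, 3.14].

INTERFACE

Orientations are given as a unit quaternion [w, x, y, z].
In Python, from workcell import get_state, read_camera, hand_in gives the robot as it stands.
- The arm moves only by the tool send_rows, never from a script. Its argument "increments" is a list of rows, each an object of numbers: "dx", "dy", "dz": the shift along the world's x, y, z in units of 25 mm (1.0 is 25 mm); "roll": the turn about the world's z in units of 8 degrees (1.0 is 8 degrees); "claw": the opening, from -1 (shut) to 1 (fully open). In form: [{"dx": .., "dy": .., "dz": .., "roll": .., "claw": ..}, ...]. A call has exactly 5 rows; each row is the pose to reach, as a shift and turn from the pose commanded when the call began; what a row does not reach only later rows make up. A row lasts 1/8 s, in which the tool goes at most 62.5 mm and 10.7 degrees, less where a joint would pass 70% of its speed; a pose out of reach is approached as far as the arm can. A call with a gripper value outside its range is refused whole. The fingers move at their own pace and stop on an object; "grip_force" is the grip in N (left out, the last holds). Time passes only in rows, so rows that repeat a pose let the fingers close, or fill a call up. It gives the time, the measured TCP pose, the force, the opening and the grip force at its end, in the units of the state.
- get_state(): the state, without advancing time (a new reading comes with each control period).
- read_camera(name): name is "scene" or "top" or "wrist"; returns a dict with "image" (400x640x3 uint8, blue, green, red), "fx", "fy", "cx", "cy" (pixels), "world_to_cam" (4x4, takes a point from world to camera coordinates). Camera axes: x right, y up, looking along -z (the intrinsics and any distortion apply to the point x, -y, -z); pixel columns grow to the right and rows downward; lengths in m; the calibration is good to about 2 mm. A picture is of the moment at which its call begins. There is no depth.
- hand_in(): hands the job in; it is judged then, once.
The state is a dict: "clock": time; "joint_pos": joint angles; "qvel": joint speeds; "tau": joint torques, N m; "tcp_pos": TCP position; "orientation": TCP orientation; "wrist_force": force on the tool from outside, world axes, zero at the start; "ft_torque": the same for the moment, N m; "finger_gap": finger opening in m; "grip_force": force on a finger pad.
Only numpy, scipy, OpenCV 4.12 (cv2) and the standard library are available. Lean on these libraries where they do the work, as an engineer would, in place of code of your own. Each camera call takes 0.05 s, during which the arm holds its last target. There are 200 camera calls.

TASK

Press the gel viewer's sprung latch knob down, turn it counterclockwise to its stop to free the cover, then take the cover by its bar handle and swing it up until the cover is in line with (parallel to) the index arm set at its right side. The cover would fall shut, so finish while still holding it there, steady, by the bar handle with the gripper. Leave the index arm at its setting and do not shove the other things on the bench.

Things in the scene. Friction and masses are not known exactly. Their poses are not given: they have to be found in the camera images.
- viewer: Gel viewer, fixed to the bench: white light box 85 mm high with a grey flap cover with amber window, and a grey console 45 mm high in front (x -145 to -60, y -132 to 132 mm). Origin: centre of its underside, on the bench; x to its rear, y to its left, z up; 'viewer's frame' below means this one. Only its position and yaw vary.
- knob_grip (a point): Grip point of the black latch knob, on its upright axis, at (-112, 85, 86) mm in the viewer's frame; moves with it. Knob: wing 42 long, 13 wide, z 66 to 97 mm, on a disc of 42 diameter, z 60 to 66. A steel bolt finger at disc height reaches 46 mm from the axis, at the start to the rear over a tongue of the cover. Site x: along the wing to the bolt, at the start the viewer's x.
- press (a joint): How far the knob is pressed down: 0 up, 0.007 m bottomed; spring 2.5 N at the top, 6 N at the bottom. An inner catch blocks turning beyond about 0.2 rad unless the knob is down 4.5 mm or more, until about 0.9 rad; beyond that it springs up when let go and the catch keeps it from turning back.
- latch (a joint): Turn of the knob, rad: 0 at the start (locked, bolt over the cover's tongue), growing counterclockwise seen from above (bolt swings to the viewer's left), stop at 1.31. Fully free above 1.0. It stays where it is left (light friction).
- cover (a joint): Angle of the cover, rad: 0 closed (level), growing as its front edge rises; stop at 1.4. It falls shut by its weight (0.3 to 0.6 kg; about 2 N at the bar). While latched it lifts only about 0.05 rad. The bar's middle is 228 mm from the hinge axis: hinge + 228 mm x (-cos, sin) in the viewer's x and z.
- cover_hinge (a point): On the hinge axis of cover and index arm, which runs along the viewer's y at its rear: at (122, 0, 92) mm in the viewer's frame. The frame turns with the cover: x from the front edge to the hinge. Cover: 250 mm wide, 8 mm thick, front edge 184 mm from the axis.
- bar: Round steel bar handle of the cover, 12 mm diameter, turning freely as a sleeve on its axle, along the viewer's y, 92 mm long between two end arms, in the cover's plane, 44 mm ahead of its front edge (38 clear), 228 mm from the hinge axis. Origin: the bar's middle, at (-106, -30, 92) mm in the viewer's frame when closed, 47 mm over the console. Carried by the cover.
- bar_mid (a point): The same point: the middle of the bar handle, where to grip.
- index (a joint): Setting of the index arm, rad, on the same zero and sense as joint cover: the cover is to be brought to this angle. 0.6 to 1.1, different each time; held by friction.
- index_tip (a point): Front end of the index arm: a dark steel bar 10 x 6 mm, 148 mm right of the viewer's middle, pivoted on the hinge axis at the right of the cover, with a black lock nut half way, beside a graduated quadrant; its tip stands up to 265 mm over the bench. This point is 184 mm from the hinge axis, as is the cover's front edge. The frame turns with the arm: x from tip to axis.
- dish: Petri dish, 61 mm diameter, 15 high, to the left of the viewer; leave alone. Origin: centre of its underside.
- bottle: Small white bottle with a yellow cap, 40 mm diameter, 75 high, to the right of the viewer; leave alone. Origin: centre of its underside.
- pen: Marker pen, 130 mm long, lying in front of the viewer; leave alone. Origin: centre of its underside.
- timer: Timer, 62 x 66 x 20 mm, on the bench at the left; leave alone. Origin: centre of its underside.
- tweezers: Forceps, 125 mm long, lying at the left near the bench's edge; leave alone. Origin: centre of its underside.

How it is judged:
On the way, in this order (a step that is already met when the one before it is completed fails the run):
1. the latch knob is pressed down (at least 4 mm of 7) while still locked (value of joint press above 0.004 m and value of joint latch below 0.5 rad), for 0.05 s.
2. the latch knob is turned free (at least 1.0 rad of 1.31) (value of joint latch above 1 rad), for 0.1 s.
At the end, for the whole second after the job is handed in: the latch knob stands turned free (above 0.85 rad), the cover is within 0.075 rad (about 4 degrees) of the index arm and still (below 0.05 rad/s), the gripper's fingers hold its bar handle (contact above 1 N) and no bystander touches the bar; held through the last second (angle between the x axis of cover_hinge and the x axis of index_tip, either way round below 0.075 rad and value of joint cover above 0.45 rad and value of joint latch above 0.85 rad and contact force between bar and the fingers above 1 N and velocity of joint cover between -0.05 and 0.05 rad/s and contact force between bar and dish below 0.2 N and contact force between bar and bottle below 0.2 N and contact force between bar and pen below 0.2 N and contact force between bar and timer below 0.2 N and contact force between bar and tweezers below 0.2 N); the arm keeps its last pose, push and grip.
It fails at once if a bystander (petri dish, small bottle, marker pen, timer or forceps) was shoved more than 30 mm (distance of any of dish, bottle, pen, timer, tweezers from where it was at the start of the episode above 0.03 m).
It fails at once if the index arm was moved from its setting (distance of index_tip from where it was at the start of the episode above 0.01 m).
It also fails if it takes over 59 s, if anything falls off the work surface, if the arm or the gripper's body presses on something with over 40 N, if the wrist force passes 120 N, or if a joint passes its speed limit or range.

## Working session

There is one attempt and no reset: what is moved stays moved. The work goes in short steps, Python scripts to look and compute and a tool call to move; the robot and the scene stay as the last step left them, time stands still between calls to the robot, and variables do not carry over. Pictures are saved under pics/ and viewed, at most 10 in all, crops included, and the job is handed in when it is done.

Besides the shell and the picture viewer there is one more tool, called after "Request:" by a JSON object that holds its "method" and its "body". send_rows: Moves the arm, as the interface text tells. Its arguments: {"type":"object","properties":{"increments":{"type":"array","items":{"type":"object","properties":{"dx":{"type":"number"},"dy":{"type":"number"},"dz":{"type":"number"},"roll":{"type":"number"},"claw":{"type":"number"}}}},"grip_force":{"type":"number"}},"required":["increments"]}

```bash
mkdir -p pics; ls; python3 - <<'E'
from workcell import *
import cv2,pickle
d={n:read_camera(n) for n in("scene","top")}
pickle.dump(d,open("c0.pkl","wb"))
for n in d: cv2.imwrite(f"pics/{n}0.png",d[n]["image"]); print(n,{k:v for k,v in d[n].items() if k!="image"})
print(get_state())
E
```

```text
pics
scene {'fx': 408.3990775886921, 'fy': 408.3990775886921, 'cx': 324.11459176847114, 'cy': 204.2246515057687, 'world_to_cam': array([[ 0.73762097, -0.67502746, -0.01591325, -0.32779716],
       [ 0.50883231,  0.54021395,  0.67026753, -0.41279955],
       [-0.44385242, -0.50250057,  0.74194893, -0.8374173 ],
       [ 0.        ,  0.        ,  0.        ,  1.        ]])}
top {'fx': 404.64606533027563, 'fy': 404.64606533027563, 'cx': 314.2251967499728, 'cy': 192.29920475711643, 'world_to_cam': array([[-0.0303221 , -0.99948165, -0.010817  ,  0.16369981],
       [ 0.99220491, -0.03140649,  0.12059455, -0.54695546],
       [-0.12087177, -0.007076  ,  0.99264291, -1.06889071],
       [ 0.        ,  0.        ,  0.        ,  1.        ]])}
{'clock': 0.1, 'joint_pos': array([1.14140196e+00, 3.13918963e-01, 4.50885442e-02, 1.30361412e+00,
       7.74367895e-06, 1.43118762e+00]), 'qvel': array([ 0.00028696, -0.00340816,  0.00300731,  0.00052316,  0.00078325,
        0.00030967]), 'tau': array([ 1.23314778e-03, -4.81726027e+01,  2.99244815e+01,  1.27258690e-02,
       -2.06833365e-04,  2.56467018e-05]), 'tcp_pos': array([0.16412161, 0.55059697, 0.2305    ]), 'orientation': array([-2.35024808e-04,  1.44386334e-01,  9.89521049e-01, -7.89889230e-04]), 'wrist_force': array([-0.15584711, -0.28980015, -0.53863207]), 'ft_torque': array([ 0.03241767, -0.00644558,  0.05940414]), 'grip_force': 0.0, 'finger_gap': 0.08525424744899945}
```

View pics/scene0.png

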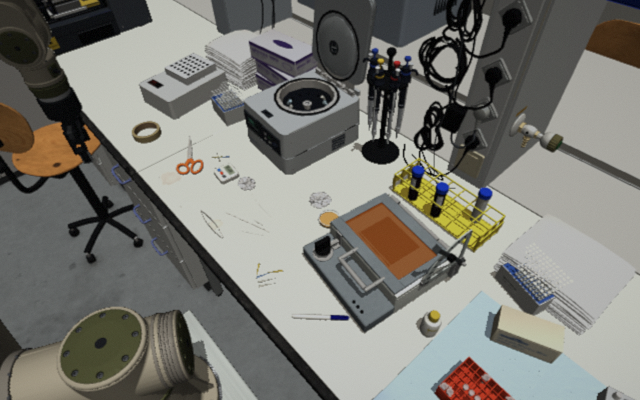

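View pics/top0.png

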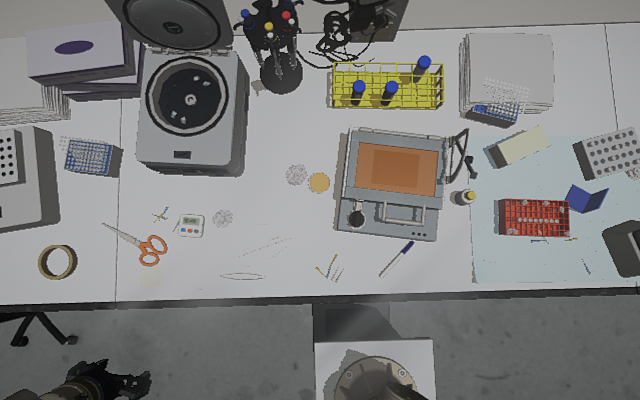

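The scene view shows the viewer at about (390,255), with the knob at (322,243), the bar at (355,275) and the index arm at (440,260). The top view shows the knob at (357,218) and the bar at (404,213). I'll zoom in on both.

```bash
python3 - <<'E'
import cv2,pickle
d=pickle.load(open("c0.pkl","rb"))
t=cv2.resize(d["top"]["image"][120:250,325:485],None,fx=5,fy=4.6,interpolation=2)
cv2.imwrite("pics/t1.png",cv2.resize(d["top"]["image"][122:242,325:485],None,fx=5,fy=5,interpolation=2))
cv2.imwrite("pics/s1.png",cv2.resize(d["scene"]["image"][185:330,295:485],None,fx=4,fy=4,interpolation=2))
E
```

```text
(no output)
```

View pics/t1.png

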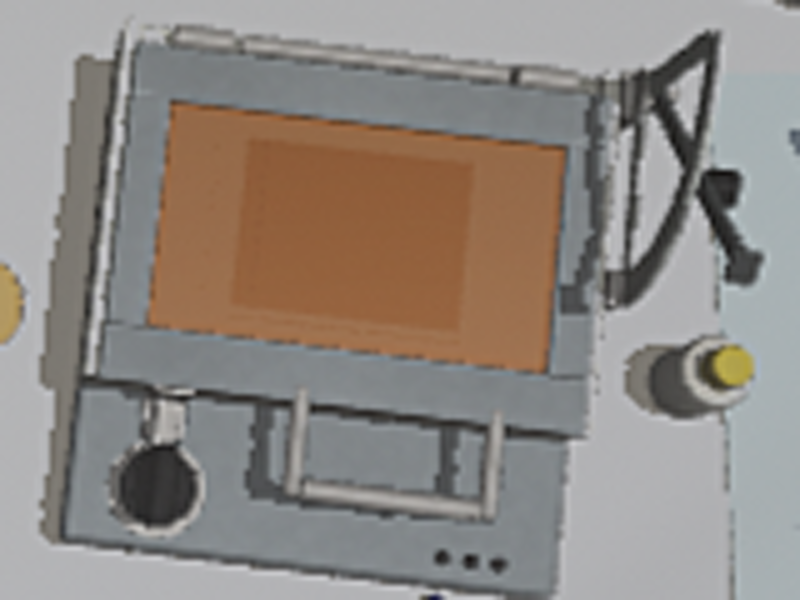

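View pics/s1.png

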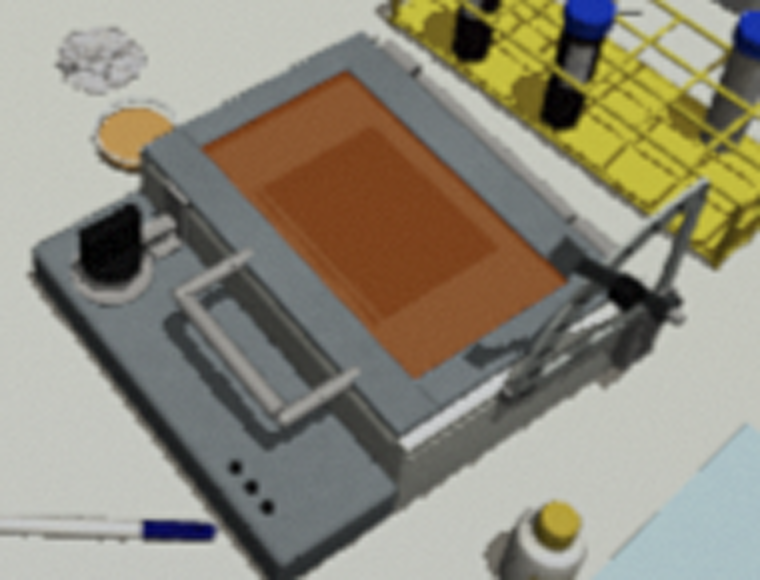

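The top crop shows bar ends at crop (298,488) and (488,512), console front corners at (62,538) and (553,597), and the arm tip at (748,272). In the scene crop the bar ends are at (183,295) and (283,415), and the arm tip is at (562,245). I'll fit the pose from these point correspondences.

```bash
cat > h.py <<'E'
import numpy as np,pickle
from scipy.optimize import least_squares
def proj(c,P):
    P=np.atleast_2d(P); q=P@c["world_to_cam"][:3,:3].T+c["world_to_cam"][:3,3]
    return np.c_[c["cx"]+c["fx"]*q[:,0]/-q[:,2], c["cy"]-c["fy"]*q[:,1]/-q[:,2]]
def v2w(p,P):
    P=np.atleast_2d(np.array(P,float)); c,s=np.cos(p[2]),np.sin(p[2])
    return np.c_[p[0]+c*P[:,0]-s*P[:,1],p[1]+s*P[:,0]+c*P[:,1],P[:,2]]
E
python3 - <<'E'
from h import *
d=pickle.load(open("c0.pkl","rb"))
T=lambda u,v:(325+u/5,122+v/5); S=lambda u,v:(295+u/4,185+v/4)
V=np.array([[-106,20,92],[-106,-80,92],[-145,132,45],[-145,-132,45],[-62,-125,96],[-112,85,97]])/1e3
top=np.array([T(298,488),T(488,512),T(62,538),T(553,597),T(586,437),T(158,482)])
sc=np.array([S(183,297),S(283,415),S(35,250),S(275,578),S(405,437),S(111,218)])
f=lambda p:np.r_[(proj(d["top"],v2w(p,V))-top).ravel(),(proj(d["scene"],v2w(p,V))-sc).ravel()]
r=least_squares(f,[.65,-.1,-.1],loss="soft_l1"); p=r.x
print(p,f(p).round(1).reshape(2,-1,2))
def g(a):
    R=lambda L,y:[[.122-L*np.cos(a[0]),y,.092+L*np.sin(a[0])]]
    P=v2w(p,R(.184,-.148))
    return np.r_[(proj(d["top"],P)-T(745,268)).ravel(),(proj(d["scene"],P)-S(562,246)).ravel()]
ri=least_squares(g,[.8]);print("index",ri.x,g(ri.x))
for L in(.092,.0):print(proj(d["scene"],v2w(p,[[.122-L*np.cos(ri.x[0]),-.148,.092+L*np.sin(ri.x[0])]])),S(628,290))
print("knob",v2w(p,[[-.112,.085,.086]]),"bar",v2w(p,[[-.106,-.030,.092]]))
np.save("p.npy",np.r_[p,ri.x])
E
```

```text
[ 0.5712731  -0.06644963 -0.16023269] [[[-0.6 -0.4]
  [ 0.4 -0.1]
  [ 0.3 -0.3]
  [ 1.1  0.8]
  [ 0.6 -0.1]
  [ 2.  -0.3]]

 [[-0.8 -0.7]
  [-0.   0.9]
  [-1.4 -1.5]
  [ 0.8 -2.7]
  [-1.9 -0.3]
  [-0.   0.6]]]
index [0.89605574] [ 1.05605576 -0.59243005  1.6498548   2.59928237]
[[450.55824525 256.6207542 ]] (452.0, 257.5)
[[461.87927885 262.97131772]] (452.0, 257.5)
knob [[0.47426937 0.0353309  0.086     ]] bar [[ 0.4618445  -0.07915326  0.092     ]]
```

Request:
{"method": "send_rows", "body": {"increments": [{"dx": 1.24, "dy": -2.06, "roll": 0.2, "claw": 1}, {"dx": 2.48, "dy": -4.12, "roll": 0.4, "claw": 0.6}, {"dx": 3.72, "dy": -6.18, "roll": 0.6, "claw": 0.2}, {"dx": 4.96, "dy": -8.24, "roll": 0.8, "claw": 0}, {"dx": 6.2, "dy": -10.3, "roll": 0.93, "claw": 0}], "grip_force": 60}}

```text
schema error: expected keys dx, dy, dz, roll, claw
```

Request:
{"method": "send_rows", "body": {"increments": [{"dx": 1.24, "dy": -2.06, "dz": -0.4, "claw": 0}, {"dx": 2.48, "dy": -4.12, "dz": -0.8, "claw": 0}, {"dx": 3.72, "dy": -6.18, "dz": -1.2, "claw": 0}, {"dx": 4.96, "dy": -8.24, "dz": -1.6, "claw": 0}, {"dx": 6.2, "dy": -10.3, "dz": -2, "claw": 0}]}}

```text
schema error: expected keys dx, dy, dz, roll, claw
```

```bash
cat >> h.py <<'E'
from workcell import *
def pose():
    s=get_state(); w,x,y,z=s["orientation"]
    print(round(s["clock"],2),s["tcp_pos"].round(4),"yawy",np.degrees(np.arctan2(1-2*(x*x+z*z),2*(x*y-w*z))).round(1),"F",s["wrist_force"].round(1),"gap",round(s["finger_gap"],4),"grip",round(s["grip_force"],1),"qv",abs(s["qvel"]).max().round(3)); return s
E
python3 - <<'E'
from h import *
import cv2
pose();p=np.load("p.npy")
d={n:read_camera(n) for n in("scene","top","wrist")}
pickle.dump(d,open("c1.pkl","wb"))
im=d["wrist"]["image"]; cv2.imwrite("pics/w1.png",im)
for P in([-.112,.085,.097],[-.106,.016,.092],[-.106,-.076,.092],[-.062,-.125,.096],[-.145,.132,.045],[-.133,.085,.097],[-.091,.085,.097]):print(P,proj(d["wrist"],v2w(p,[P])).round(1))
E
```

```text
0.1 [0.1641 0.5506 0.2305] yawy 73.4 F [-0.2 -0.3 -0.5] gap 0.0853 grip 0.0 qv 0.003
[-0.112, 0.085, 0.097] [[-23.7 550.1]]
[-0.106, 0.016, 0.092] [[-71.9 553.1]]
[-0.106, -0.076, 0.092] [[-143.1  559.5]]
[-0.062, -0.125, 0.096] [[-166.5  590.2]]
[-0.145, 0.132, 0.045] [[ 38.5 479.8]]
[-0.133, 0.085, 0.097] [[-30.8 538.1]]
[-0.091, 0.085, 0.097] [[-16.7 561.8]]
```

View pics/w1.png

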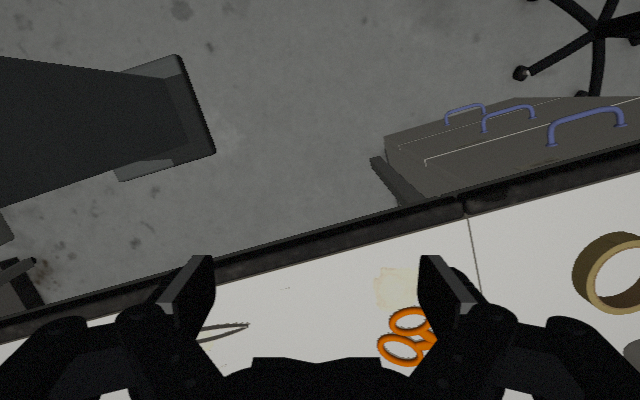

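The moves were refused because every row needs all five keys. The wrist picture shows the bench at the start pose, with the pads at (190,290) and (440,290).

Request:
{"method": "send_rows", "body": {"increments": [{"dx": 1.24, "dy": -2.06, "dz": 0, "roll": 0.2, "claw": 1}, {"dx": 2.48, "dy": -4.12, "dz": 0, "roll": 0.4, "claw": 0.6}, {"dx": 3.72, "dy": -6.18, "dz": 0, "roll": 0.6, "claw": 0.2}, {"dx": 4.96, "dy": -8.24, "dz": 0, "roll": 0.8, "claw": 0}, {"dx": 6.2, "dy": -10.3, "dz": 0, "roll": 0.93, "claw": 0}], "grip_force": 60}}

```text
clock: 0.88
tcp_pos: [0.32, 0.2919, 0.2315]
orientation: [0.0, 0.079, 0.997, 0.0]
wrist_force: [0.3, -0.5, -0.2]
finger_gap: 0.0429
grip_force: 0.0
```

Request:
{"method": "send_rows", "body": {"increments": [{"dx": 1.24, "dy": -2.06, "dz": -0.4, "roll": 0, "claw": 0}, {"dx": 2.48, "dy": -4.12, "dz": -0.8, "roll": 0, "claw": 0}, {"dx": 3.72, "dy": -6.18, "dz": -1.2, "roll": 0, "claw": 0}, {"dx": 4.96, "dy": -8.24, "dz": -1.6, "roll": 0, "claw": 0}, {"dx": 6.2, "dy": -10.3, "dz": -2, "roll": 0, "claw": 0}]}}

```text
clock: 1.5
tcp_pos: [0.4752, 0.0341, 0.1812]
orientation: [0.0, 0.08, 0.997, 0.0]
wrist_force: [1.2, 0.5, 0.6]
finger_gap: 0.0428
grip_force: 0.0
```

```bash
python3 - <<'E'
from h import *
import cv2
pose();p=np.load("p.npy")
d={n:read_camera(n) for n in("scene","top","wrist")}
pickle.dump(d,open("c1.pkl","wb"))
im=d["wrist"]["image"]; cv2.imwrite("pics/w2.png",im)
for P in([-.112,.085,.097],[-.106,.016,.092],[-.106,-.076,.092],[-.062,-.125,.096],[-.145,.132,.045],[-.133,.085,.097],[-.091,.085,.097]):print(P,proj(d["wrist"],v2w(p,[P])).round(1))
E
```

```text
1.5 [0.4752 0.0341 0.1812] yawy 80.8 F [1.2 0.5 0.6] gap 0.0428 grip 0.0 qv 0.872
[-0.112, 0.085, 0.097] [[321.9 202.7]]
[-0.106, 0.016, 0.092] [[224.  209.4]]
[-0.106, -0.076, 0.092] [[ 93.9 210.1]]
[-0.062, -0.125, 0.096] [[ 34.9 269.5]]
[-0.145, 0.132, 0.045] [[379.3 144.3]]
[-0.133, 0.085, 0.097] [[321.8 172.6]]
[-0.091, 0.085, 0.097] [[322.  231.3]]
```

View pics/w2.png

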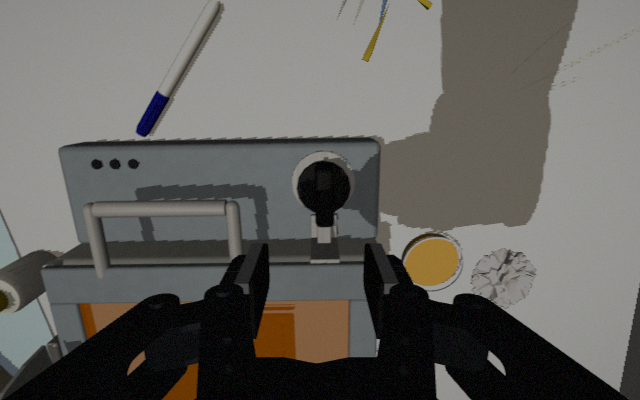

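The wrist view shows the knob at (323,195) and the bar from (90,209) to (235,209), both within about 2 px of the predictions. I'll descend and close.

Request:
{"method": "send_rows", "body": {"increments": [{"dx": 0, "dy": 0, "dz": -1.6, "roll": 0, "claw": 0}, {"dx": 0, "dy": 0, "dz": -3.2, "roll": 0, "claw": 0}, {"dx": 0, "dy": 0, "dz": -4.38, "roll": 0, "claw": 0}, {"dx": 0, "dy": 0, "dz": -4.38, "roll": 0, "claw": -0.4}, {"dx": 0, "dy": 0, "dz": -4.38, "roll": 0, "claw": -1}], "grip_force": 60}}

```text
clock: 2.28
tcp_pos: [0.4744, 0.0369, 0.0729]
orientation: [0.0, 0.079, 0.997, 0.0]
wrist_force: [-2.2, 1.1, -5.9]
finger_gap: 0.0117
grip_force: 60.1
```

Request:
{"method": "send_rows", "body": {"increments": [{"dx": 0, "dy": 0, "dz": 0, "roll": 0, "claw": -1}, {"dx": 0, "dy": 0, "dz": 0, "roll": 0, "claw": -1}, {"dx": 0, "dy": 0, "dz": 0, "roll": 0, "claw": -1}, {"dx": 0, "dy": 0, "dz": 0, "roll": 0, "claw": -1}, {"dx": 0, "dy": 0, "dz": 0, "roll": 0, "claw": -1}]}}

```text
clock: 2.9
tcp_pos: [0.4744, 0.0366, 0.0721]
orientation: [0.0, 0.08, 0.997, 0.001]
wrist_force: [-2.6, 4.7, 2.3]
finger_gap: 0.0114
grip_force: 61.4
```

Request:
{"method": "send_rows", "body": {"increments": [{"dx": 0, "dy": 0.04, "dz": -0.1, "roll": 0, "claw": -1}, {"dx": 0, "dy": 0.04, "dz": -0.2, "roll": 0, "claw": -1}, {"dx": 0, "dy": 0.04, "dz": -0.3, "roll": 0, "claw": -1}, {"dx": 0, "dy": 0.04, "dz": -0.3, "roll": 0, "claw": -1}, {"dx": 0, "dy": 0.04, "dz": -0.3, "roll": 0, "claw": -1}]}}

```text
clock: 3.52
tcp_pos: [0.4747, 0.0368, 0.0656]
orientation: [0.001, 0.08, 0.997, -0.0]
wrist_force: [-6.8, 2.2, 15.0]
finger_gap: 0.012
grip_force: 63.5
```

Request:
{"method": "send_rows", "body": {"increments": [{"dx": 0, "dy": 0, "dz": 0, "roll": 0.6, "claw": -1}, {"dx": 0, "dy": 0, "dz": 0, "roll": 1.4, "claw": -1}, {"dx": 0, "dy": 0, "dz": 0, "roll": 2.4, "claw": -1}, {"dx": 0, "dy": 0, "dz": 0, "roll": 3.4, "claw": -1}, {"dx": 0, "dy": 0, "dz": 0, "roll": 4, "claw": -1}]}}

```text
clock: 4.15
tcp_pos: [0.4747, 0.0371, 0.0656]
orientation: [0.001, -0.199, 0.98, 0.0]
wrist_force: [-7.1, 2.1, 15.2]
finger_gap: 0.0118
grip_force: 63.3
```

```bash
python3 - <<'E'
from h import *
print(pose()["ft_torque"])
E
```

```text
4.15 [0.4747 0.0371 0.0656] yawy 113.0 F [-7.1  2.1 15.2] gap 0.0118 grip 63.3 qv 0.65
[ 0.75522551  1.56535179 -0.01992908]
```

Turning freely (low torque), so I'll continue to the stop.

Request:
{"method": "send_rows", "body": {"increments": [{"dx": 0, "dy": 0, "dz": 0, "roll": 1.1, "claw": -1}, {"dx": 0, "dy": 0, "dz": 0, "roll": 2.2, "claw": -1}, {"dx": 0, "dy": 0, "dz": 0, "roll": 3.3, "claw": -1}, {"dx": 0, "dy": 0, "dz": 0, "roll": 4.4, "claw": -1}, {"dx": 0, "dy": 0, "dz": 0, "roll": 5.1, "claw": -1}]}}

```text
clock: 4.78
tcp_pos: [0.4744, 0.0373, 0.0656]
orientation: [0.0, -0.529, 0.849, 0.0]
wrist_force: [-7.1, 2.9, 15.9]
finger_gap: 0.0117
grip_force: 63.4
```

```bash
python3 - <<'E'
from h import *
print(pose()["ft_torque"])
E
```

```text
4.78 [0.4744 0.0373 0.0656] yawy 153.8 F [-7.1  2.9 15.9] gap 0.0117 grip 63.4 qv 0.76
[0.82520317 1.65678573 0.00178589]
```

Request:
{"method": "send_rows", "body": {"increments": [{"dx": 0, "dy": 0, "dz": 0, "roll": 0.1, "claw": -1}, {"dx": 0, "dy": 0, "dz": 0.15, "roll": 0, "claw": -0.45}, {"dx": 0, "dy": 0, "dz": 0.3, "roll": 0, "claw": -0.45}, {"dx": 0, "dy": 0, "dz": 0.9, "roll": 0, "claw": -0.45}, {"dx": 0, "dy": 0, "dz": 3, "roll": 0, "claw": -0.45}]}}

```text
clock: 5.4
tcp_pos: [0.4724, 0.037, 0.1383]
orientation: [-0.002, -0.527, 0.85, 0.002]
wrist_force: [0.8, -0.2, 0.2]
finger_gap: 0.0234
grip_force: 0.0
```

```bash
python3 - <<'E'
from h import *
import cv2
pose();p=np.load("p.npy")
d={n:read_camera(n) for n in("wrist","scene")}
d0=pickle.load(open("c0.pkl","rb"))
b=v2w(p,[[-.106,-.030,.092]])[0];print("bar",b, "yawy target",np.degrees(p[2])+180)
print(proj(d["wrist"],v2w(p,[[-.112,.085,.097],[-.106,.016,.092],[-.106,-.076,.092],[-.112,.131,.063]])).round(1))
w=cv2.resize(d["wrist"]["image"],(400,250))
a=cv2.resize(d["scene"]["image"][200:330,280:480],(400,260)); 
cv2.imwrite("pics/m3.png",np.vstack([cv2.resize(d["wrist"]["image"],(480,300)),cv2.resize(d["scene"]["image"][190:315,290:490],(480,300),interpolation=2)]))
E
```

```text
5.4 [0.4724 0.037  0.1383] yawy 153.6 F [ 0.8 -0.2  0.2] gap 0.0234 grip 0.0 qv 1.065
bar [ 0.4618445  -0.07915326  0.092     ] yawy target 170.81934301055392
[[310.3 228.3]
 [260.7 112.2]
 [193.3 -83.8]
 [330.5 269.5]]
```

View pics/m3.png

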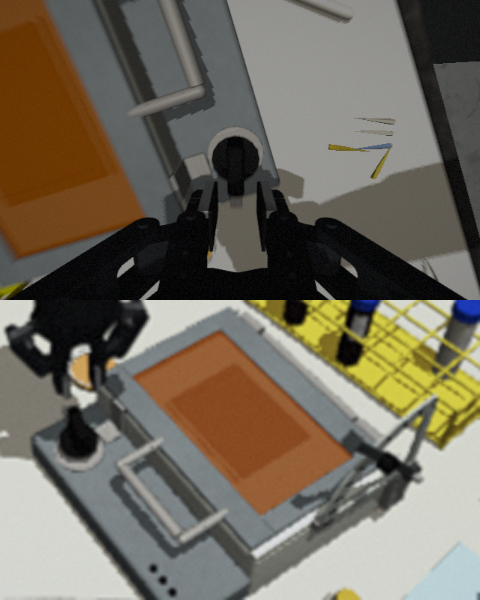

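The lower panel shows the knob's wing turned about 73° with the bolt to the left, off the tongue. The wrist panel shows the wing still aligned with the pads. Next I'll go over the bar.

Request:
{"method": "send_rows", "body": {"increments": [{"dx": -0.16, "dy": -1.5, "dz": 0.2, "roll": 0.7, "claw": -0.35}, {"dx": -0.33, "dy": -3.1, "dz": 0.2, "roll": 1.4, "claw": -0.35}, {"dx": -0.49, "dy": -4.63, "dz": 0.2, "roll": 2.15, "claw": -0.35}, {"dx": -0.49, "dy": -4.63, "dz": 0.2, "roll": 2.15, "claw": -0.35}, {"dx": -0.49, "dy": -4.63, "dz": 0.2, "roll": 2.15, "claw": -0.35}]}}

```text
clock: 6.12
tcp_pos: [0.4621, -0.0786, 0.1445]
orientation: [0.0, -0.648, 0.762, 0.0]
wrist_force: [1.0, -0.4, 0.1]
finger_gap: 0.028
grip_force: 0.0
```

```bash
python3 - <<'E'
from h import *
import cv2
pose();p=np.load("p.npy")
c=read_camera("wrist")
print(proj(c,v2w(p,[[-.106,.016,.092],[-.106,-.030,.092],[-.106,-.076,.092]])).round(1))
cv2.imwrite("pics/w4.png",c["image"])
E
```

```text
6.12 [ 0.4621 -0.0786  0.1445] yawy 170.8 F [ 1.  -0.4  0.1] gap 0.028 grip 0.0 qv 0.022
[[315.1 288.9]
 [315.  221.1]
 [314.8 144.4]]
```

View pics/w4.png

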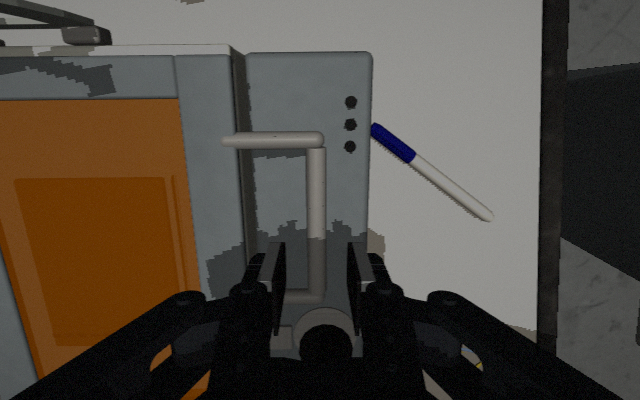

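The bar is at u≈316 and v 140–295, centred between the pads. Descend and grip.

Request:
{"method": "send_rows", "body": {"increments": [{"dx": 0, "dy": 0, "dz": -1.4, "roll": 0, "claw": -0.35}, {"dx": 0, "dy": 0, "dz": -2.84, "roll": 0, "claw": -0.35}, {"dx": 0, "dy": 0, "dz": -2.84, "roll": 0, "claw": -0.35}, {"dx": 0, "dy": 0, "dz": -2.84, "roll": 0, "claw": -1}, {"dx": 0, "dy": 0, "dz": -2.84, "roll": 0, "claw": -1}], "grip_force": 60}}

```text
clock: 6.8
tcp_pos: [0.4622, -0.0781, 0.0743]
orientation: [0.0, -0.649, 0.761, 0.0]
wrist_force: [-2.3, 2.3, 0.1]
finger_gap: 0.01
grip_force: 58.5
```

Request:
{"method": "send_rows", "body": {"increments": [{"dx": 0, "dy": 0, "dz": 0, "roll": 0, "claw": -1}, {"dx": 0, "dy": 0, "dz": 0, "roll": 0, "claw": -1}, {"dx": 0, "dy": 0, "dz": 0, "roll": 0, "claw": -1}, {"dx": 0, "dy": 0, "dz": 0, "roll": 0, "claw": -1}, {"dx": 0, "dy": 0, "dz": 0, "roll": 0, "claw": -1}]}}

```text
clock: 7.42
tcp_pos: [0.4623, -0.0782, 0.0742]
orientation: [0.001, -0.649, 0.761, 0.0]
wrist_force: [-3.3, 4.6, 5.3]
finger_gap: 0.0098
grip_force: 58.9
```

```bash
python3 - <<'E'
from h import *
pose();p=np.load("p.npy")
for a in (0,.15,.3,.45,.6,.75,.9):
    x=.228*(1-np.cos(a));z=.228*np.sin(a);print(a,np.round([x*np.cos(p[2])/.025,x*np.sin(p[2])/.025,z/.025],2))
E
```

```text
7.42 [ 0.4623 -0.0782  0.0742] yawy 170.9 F [-3.3  4.6  5.3] gap 0.0098 grip 58.9 qv 0.002
0 [ 0. -0.  0.]
0.15 [ 0.1  -0.02  1.36]
0.3 [ 0.4  -0.06  2.7 ]
0.45 [ 0.9  -0.14  3.97]
0.6 [ 1.57 -0.25  5.15]
0.75 [ 2.42 -0.39  6.22]
0.9 [ 3.41 -0.55  7.14]
```

Gripped. Swing along the arc, to 0.3 first and then to 0.75.

Request:
{"method": "send_rows", "body": {"increments": [{"dx": 0.01, "dy": 0, "dz": 0.46, "roll": 0, "claw": -1}, {"dx": 0.05, "dy": -0.01, "dz": 0.91, "roll": 0, "claw": -1}, {"dx": 0.1, "dy": -0.02, "dz": 1.36, "roll": 0, "claw": -1}, {"dx": 0.22, "dy": -0.04, "dz": 2.03, "roll": 0, "claw": -1}, {"dx": 0.4, "dy": -0.06, "dz": 2.7, "roll": 0, "claw": -1}]}}

```text
clock: 8.05
tcp_pos: [0.4723, -0.0797, 0.142]
orientation: [0.001, -0.648, 0.761, 0.0]
wrist_force: [0.8, 5.1, -2.8]
finger_gap: 0.01
grip_force: 58.8
```

Request:
{"method": "send_rows", "body": {"increments": [{"dx": 0.22, "dy": -0.04, "dz": 0.64, "roll": 0, "claw": -1}, {"dx": 0.5, "dy": -0.08, "dz": 1.27, "roll": 0, "claw": -1}, {"dx": 0.82, "dy": -0.13, "dz": 1.87, "roll": 0, "claw": -1}, {"dx": 1.17, "dy": -0.19, "dz": 2.45, "roll": 0, "claw": -1}, {"dx": 1.17, "dy": -0.19, "dz": 2.45, "roll": 0, "claw": -1}]}}

```text
clock: 8.68
tcp_pos: [0.5023, -0.0843, 0.2042]
orientation: [0.001, -0.649, 0.761, -0.0]
wrist_force: [-1.7, 7.1, -0.4]
finger_gap: 0.0099
grip_force: 59.1
```

Request:
{"method": "send_rows", "body": {"increments": [{"dx": 0.42, "dy": -0.07, "dz": 0.54, "roll": 0, "claw": -1}, {"dx": 0.85, "dy": -0.14, "dz": 1.07, "roll": 0, "claw": -1}, {"dx": 1.33, "dy": -0.22, "dz": 1.54, "roll": 0, "claw": -1}, {"dx": 1.84, "dy": -0.3, "dz": 1.99, "roll": 0, "claw": -1}, {"dx": 1.84, "dy": -0.3, "dz": 1.99, "roll": 0, "claw": -1}]}}

```text
clock: 9.3
tcp_pos: [0.5487, -0.0914, 0.2539]
orientation: [0.002, -0.649, 0.761, -0.0]
wrist_force: [-1.7, 7.8, -0.5]
finger_gap: 0.0096
grip_force: 59.9
```

```bash
python3 - <<'E'
from h import *
import cv2
pose()
d={n:read_camera(n) for n in("wrist","scene","top")}; pickle.dump(d,open("c2.pkl","wb"))
cv2.imwrite("pics/m5.png",np.hstack([cv2.resize(d["scene"]["image"][140:310,380:500],(396,561),interpolation=2),cv2.resize(d["top"]["image"][90:260,330:450],(396,561),interpolation=2)]))
E
```

```text
9.3 [ 0.5487 -0.0914  0.2539] yawy 170.9 F [-1.7  7.8 -0.5] gap 0.0096 grip 59.9 qv 0.035
```

View pics/m5.png

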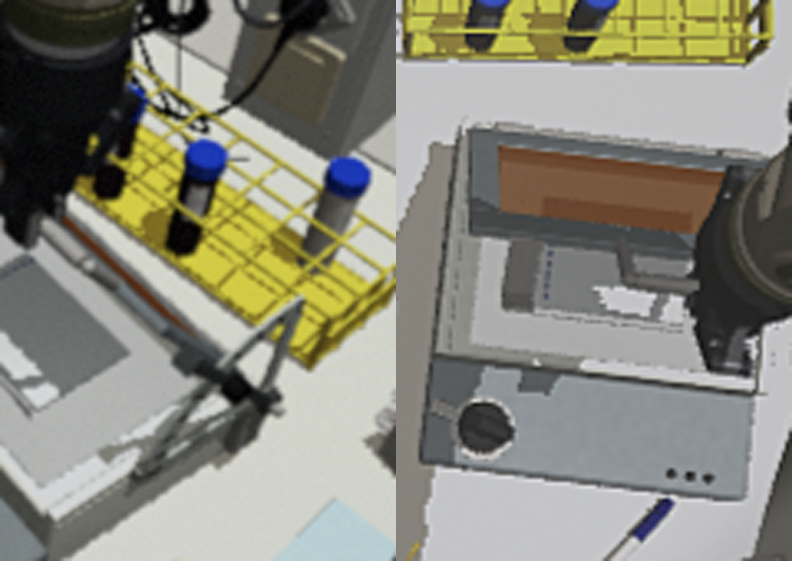

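The scene half shows the cover's right edge lying along the index arm: arm tip at about (437,249) full-image, nut at (451,257). The top half shows the knob still turned and the cover raised. I'll check the index angle separately in each view.

```bash
python3 - <<'E'
from h import *
import cv2
p=np.load("p.npy")[:3];d=pickle.load(open("c0.pkl","rb"));d2=pickle.load(open("c2.pkl","rb"))
P=lambda L,a,y=-.148:v2w(p,[[.122-L*np.cos(a),y,.092+L*np.sin(a)]])
for a in(.8,.85,.9,.95,1.0):
  print(a,"top tip,nut",proj(d["top"],np.r_[P(.184,a),P(.092,a)]).round(1).tolist(),"scene",proj(d["scene"],np.r_[P(.184,a),P(.092,a)]).round(1).tolist(),"cover corner",proj(d2["scene"],P(.184,a,-.125)).round(1).tolist())
g=cv2.cvtColor(d["top"]["image"],cv2.COLOR_BGR2GRAY)
for v in range(150,182,2):
  r=g[v,462:482]; u=np.where(r<75)[0]; print(v,(u+462).tolist())
E
```

```text
0.8 top tip,nut [[472.6, 181.6], [464.5, 159.7]] scene [[431.1, 255.6], [447.7, 259.6]] cover corner [[423.1, 247.8]]
0.85 top tip,nut [[473.9, 178.2], [465.1, 158.1]] scene [[434.2, 252.2], [449.2, 258.0]] cover corner [[426.1, 244.4]]
0.9 top tip,nut [[475.2, 174.7], [465.7, 156.4]] scene [[437.4, 248.8], [450.7, 256.5]] cover corner [[429.3, 241.0]]
0.95 top tip,nut [[476.4, 171.1], [466.2, 154.7]] scene [[440.7, 245.5], [452.2, 255.0]] cover corner [[432.5, 237.7]]
1.0 top tip,nut [[477.6, 167.3], [466.7, 152.9]] scene [[444.1, 242.1], [453.7, 253.4]] cover corner [[435.8, 234.4]]
150 [462, 463, 464]
152 [462, 463]
154 [462, 463]
156 [462, 466, 467, 468, 469, 470, 471]
158 [462, 465, 466, 467, 468, 469, 470, 471, 472]
160 [464, 465, 466, 467, 468, 469, 470, 471]
162 [465, 466, 467, 468, 469, 470, 471]
164 [466, 467, 468]
166 [467, 468, 469, 470]
168 [468, 469, 470, 471]
170 [469, 470, 471, 472]
172 [470, 471, 472, 473]
174 [471, 472, 473, 474, 475, 476]
176 [470, 471, 472, 473, 474, 475]
178 []
180 []
```

```bash
python3 - <<'E'
from h import *
import cv2
g=cv2.cvtColor(pickle.load(open("c0.pkl","rb"))["scene"]["image"],cv2.COLOR_BGR2GRAY)
print(g[240:268,430:472:1].astype(int)//10)
pose()
E
```

```text
[[11 11 11 ... 13 17 17]
 [11 11 11 ... 14 17 17]
 [11 11 11 ... 16 17 17]
 ...
 [10  9  8 ... 19 19 19]
 [ 8  8 10 ... 19 19 19]
 [ 7  9 10 ... 19 19 19]]
9.45 [ 0.5477 -0.0913  0.2531] yawy 170.9 F [-0.8  7.2 -0.2] gap 0.01 grip 59.8 qv 0.005
```

```bash
python3 - <<'E'
from h import *
import cv2
g=cv2.cvtColor(pickle.load(open("c0.pkl","rb"))["scene"]["image"],cv2.COLOR_BGR2GRAY)
for v in range(240,270): print(v,"".join("#" if x<50 else "+" if x<75 else "." for x in g[v,430:475]))
E
```

```text
240 ....................................++.......
241 ............................++......+........
242 ............................++.....++........
243 ..................................++.........
244 ......+...........................++.........
245 .....+++..........................+..........
246 ....++#++.........................+..........
247 ...++###++............+..........++.........+
248 ...+#++++++..........+...........+.........++
249 ..+++#++++##.....................+.........++
250 .+++#+++#####+..................++.........+.
251 ..++++++#######+................+............
252 ...++++##########++............++............
253 ....++#+.+#########+...........+.............
254 .....++....+###########........+.............
255 ............+###########+.....++.............
256 ............+++##########+....+..............
257 ...........++++++##########..+...............
258 ..........++++..+############+..++...........
259 .........+#++....##############+++...........
260 ........+##+......+################..........
261 ........+++........+####++#######+...........
262 ....................+##+..+#####+............
263 .....................+..+++####+.............
264 .......................++++####+.............
265 ......+..............+++######+..............
266 .....++..............++##+###+...............
267 +...++..............+###++##+................
268 ...................+####+###+................
269 .................+++###++##+.................
```

Index is about 0.88–0.90 rad and the cover about 0.90, well within tolerance. I'll do one settling hold and then hand in.

Request:
{"method": "send_rows", "body": {"increments": [{"dx": 0, "dy": 0, "dz": -0.03, "roll": 0, "claw": -1}, {"dx": 0, "dy": 0, "dz": -0.03, "roll": 0, "claw": -1}, {"dx": 0, "dy": 0, "dz": -0.03, "roll": 0, "claw": -1}, {"dx": 0, "dy": 0, "dz": -0.03, "roll": 0, "claw": -1}, {"dx": 0, "dy": 0, "dz": -0.03, "roll": 0, "claw": -1}]}}

```text
clock: 10.07
tcp_pos: [0.5471, -0.0912, 0.2526]
orientation: [0.001, -0.649, 0.761, 0.0]
wrist_force: [-3.4, 6.7, 3.0]
finger_gap: 0.01
grip_force: 60.0
```

```bash
python3 -c "
from h import *
pose(); print(hand_in())"
```

```text
10.07 [ 0.5471 -0.0912  0.2526] yawy 170.9 F [-3.4  6.7  3. ] gap 0.01 grip 60.0 qv 0.001
the job is handed in; nothing more can be done
None
```

I handed the job in at about 10 s on the clock: the knob was pressed and turned about 73° (1.27 rad), and the gripper is holding the cover steady by its bar at about 0.90 rad, against an index arm measured at about 0.89 rad; no verdict came back.

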